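# Set out the tube-labelling station

## Task

Set out the tube-labelling station as one evenly spaced row on the grey bench mat, using the things lying round it: the label roll flat on the middle of the blue disc, the bench timer (screen up) on the middle of the green disc, the marker on the mat with its middle midway between the two discs, and the orange-handled label scraper on the mat on the other side of the timer, its middle as far from the timer as the marker is. The marker and the scraper must both lie square across the row, centred on it (parallel to the mat's short edges, either end first). Leave the petri dish, the jar and the steel cup where they stand.

Things in the scene. Friction and masses are not known exactly. Their poses are not given: they have to be found in the camera images.
- label_roll_mid (a point): Roll of white labels with a brown core, a flat ring 58 mm across and 24 mm high, lying flat. Point: its centre, half-way up (12 mm above its underside); z up. Weighs about 50 g; can be gripped across its outside from any side. It lies close round the mat; another roll at the far left end of the bench, out of reach, is not meant.
- bench_timer_mid (a point): White square count-down timer, 64 x 64 x 22 mm, lying on its back with the grey screen and three small buttons (two blue, one red) on top. The body itself is 18 mm high. Point: its centre, half-way up (11 mm above its underside); x and y square to its sides, z up out of the screen. About 70 g; grip across two opposite sides. It lies close round the mat; another timer at the far left end of the bench, out of reach, is not meant.
- marker_mid (a point): Lab marker with white barrel and black cap, lying flat: 14 mm wide, 134 mm long, 15 mm high. Point: its middle, half-way up (7.5 mm above its underside); y runs along its length, x across it, z up. About 14 g; does not roll.
- scraper_mid (a point): Label scraper lying flat: bar handle of orange plastic, 14 mm wide and 12 mm high, with a flat steel blade 26 mm wide at one end; 128 mm long over all. Point: on its length's middle (on the orange handle, 25 mm from the dark collar at the blade end), half-way up the handle (6 mm above the underside); y runs along its length towards the blade, x across it, z up. About 35 g; grip across the handle here.
- mat_mid (a point): Centre of the top face of the light-grey bench mat: a fixed rectangle 400 mm long, 150 mm wide and 2 mm thick on the black worktop (its top face is 2 mm above the worktop). y runs along its long side (the row's direction), x along its short side. The row's middle place, for the marker, is here. The scraper's place is also on the long centre line, 170 mm from this point (85 mm beyond the green disc's centre), on the green disc's side.
- blue_disc: Flat blue disc, 80 mm across and 2 mm thick, fixed on the mat's long centre line, 85 mm to one side of the mat's centre (which side varies). Origin: centre of its underside, on the mat's top face; so its top is 4 mm above the worktop.
- green_disc: Flat green disc of the same size, fixed 85 mm to the other side of the mat's centre. Origin: centre of its underside.
- petri_dish: Round petri dish with a white lid, 80 mm across and 15 mm high, loose on the worktop among the things to be moved; to be left alone. Origin: centre of its underside.
- jar: Small amber jar with a lid, 42 mm across and 45 mm high, loose; to be left alone. Origin: centre of its underside.
- steel_cup: Small open steel cup, 56 mm across and 28 mm high, loose; to be left alone. Origin: centre of its underside.
Not all that is in view belongs to the job. There is more than one size of the part that bears scraper_mid; the job needs the larger. What is shaped like the part that bears marker_mid but turquoise is not meant.

How it is judged (in metres and radians):
At the end, for the whole second after the job is handed in: Roll flat on blue disc, timer screen-up on green disc (centred within 13 mm); marker within 15 mm of the mat's centre, scraper within 15 mm (along and across) of the place 170 mm from it beyond the timer; both within 15 degrees of square to the row; all flat and at rest (horizontal distance between label_roll_mid and blue_disc below 0.013 m and height (world z) of label_roll_mid between 0.012 and 0.02 m and angle between each of label_roll_mid, bench_timer_mid, marker_mid, scraper_mid's own z axis and vertical below 0.12 rad and horizontal distance between bench_timer_mid and green_disc below 0.013 m and height (world z) of bench_timer_mid between 0.011 and 0.019 m and horizontal distance between marker_mid and mat_mid below 0.015 m and height (world z) of marker_mid between 0.0055 and 0.0135 m and angle between the y axis of each of marker_mid, scraper_mid and the x axis of mat_mid, either way round below 0.26 rad and ((y of green_disc in the frame of mat_mid above 0 m and y of scraper_mid in the frame of mat_mid between 0.155 and 0.185 m) or (y of green_disc in the frame of mat_mid below 0 m and y of scraper_mid in the frame of mat_mid between -0.185 and -0.155 m)) and x of scraper_mid in the frame of mat_mid between -0.015 and 0.015 m and height (world z) of scraper_mid between 0.004 and 0.012 m and linear speed of each of label_roll, bench_timer, marker, scraper below 0.02 m/s); the robot touches nothing.
It fails at once if the petri dish was moved (distance of petri_dish from where it was at the start of the episode above 0.02 m).
It fails at once if the jar was moved (distance of jar from where it was at the start of the episode above 0.02 m).
It fails at once if the steel cup was moved (distance of steel_cup from where it was at the start of the episode above 0.02 m).
It also fails if it takes over 106 s, if anything falls off the work surface, if the arm or the gripper's body presses on something with over 40 N, if the wrist force passes 120 N, or if a joint passes its speed limit or range.

## Robot

A 6-joint arm with a two-finger parallel gripper is mounted at the origin on a cart in front of the work surface, level with it; the furniture and walls round the work are solid. World frame = base frame: x ahead of the robot, y to its left, z up, the work surface at z = 0. Lengths are in m, angles in degrees, forces in N, time in s.
With the tool pointing down it reaches from about 0.375 to 0.9 m from the base axis. Payload 3.1 kg.
Tool frame: the origin (TCP) lies on the front face of the gripper's body, between the roots of the fingers; the fingertips stand 70 mm ahead of it and the grasp point (between the pads) lies 51 mm ahead of it (bot.tip_extent is the distance from the TCP to the fingertips, in m); z points along the fingers, x is the direction in which the jaws open and shut, and the axes are right-handed (so a half turn about z gives the same grasp; the last joint's range is limited). The gripper opens to 87 mm and grips with 3 to 60 N. Pads are 19 mm wide; open, the fingers measure 117 mm over their backs; the gripper's body (75 mm by 190 mm) begins 51 mm behind the grasp point.
Start: joints at [52.913, 30.224, 82.088, -0, 67.689, -10.227], TCP at [0.282, 0.558, 0.292] pointing down, gripper open.
Joint ranges: [-176.69, 176.69], [-43.24, 126.21], [12.49, 139.97], [-82, 262], [0, 151.66], [-163.58, 163.58]. Speed limits (degrees/s): [159.86, 159.86, 180, 180, 180, 180].

## Interface

Orientations are given as a 3x3 rotation matrix whose columns are the frame's x, y, z axes.
In Python, from rig import bot, viewer, ticket gives the robot as it stands. The module is installed in compiled form; this text tells all that it offers.
- The arm moves only by the tool arm_command, never from a script. Its argument "targets" is a list of rows, each an object with "rot": the turn, a rotation vector about the tool's x, y, z in degrees, a list of three; "offset": the shift along the tool's x, y, z in cm, a list of three; "gripper": the closure, from 0 (fully open) to 1 (shut). A call has 1 to 8 rows; each row is the pose to reach, as a shift and turn from the pose commanded when the call began, along the tool's axes at that moment; what a row does not reach only later rows make up. A row lasts 1/10 s, in which the tool goes at most 50 mm and 8.59 degrees, less where a joint would pass 70% of its speed; a pose out of reach is approached as far as the arm can. A call with a gripper value outside its range is refused whole. The fingers move at their own pace and stop on an object; the grip force is fixed at half the most. Time passes only in rows, so rows that repeat a pose let the fingers close. It gives the time, the measured TCP pose, the force and the opening at its end, in the units of the state.
- bot.read_state(): the state, without advancing time (a new reading comes with each control period).
- viewer.capture(name): name is "side" or "top"; returns a dict with "frame" (384x512x3 uint8, red, green, blue), "fx", "fy", "cx", "cy" (pixels), "D" ([k1, k2, p1, p2, k3] as OpenCV has them; the pictures are not rectified), "view" (4x4, takes a point from world to camera coordinates). Camera axes: x right, y down, z forward; pixel columns grow to the right and rows downward; lengths in m; the calibration is good to about 2 mm. A picture is of the moment at which its call begins. There is no depth.
- ticket.hand_in(): hands the job in, once; it reports no verdict.
The state is a dict: "time_s": time; "joint_positions": joint angles; "qvel": joint speeds; "tau": joint torques, N m; "position": TCP position; "tcp_rot": TCP orientation; "force": force on the tool from outside, world axes, zero at the start; "moment": the same for the moment, N m; "opening": opening from 0.0 (shut) to 1.0 (fully open).
Only numpy, scipy, OpenCV 4.12 (cv2) and the standard library are available. Lean on these libraries where they do the work, as an engineer would, in place of code of your own. Each camera call takes 0.05 s, during which the arm holds its last target. There are 200 camera calls.

## Working session

There is one attempt and no reset: what is moved stays moved. The work goes in short steps, Python scripts to look and compute and a tool call to move; the robot and the scene stay as the last step left them, time stands still between calls to the robot, and variables do not carry over. Pictures are saved under pics/ and viewed, about 12 in all and at most 16, crops included, and the job is handed in when it is done.

Besides the shell and the picture viewer there is one more tool, called after "Call:" by a JSON object that holds its "api" and its "payload". arm_command: Moves the arm, as the interface text tells. Its arguments: {"type":"object","properties":{"targets":{"type":"array"}},"required":["targets"]}

```bash
mkdir -p pics; python3 - <<'E'
from rig import bot,viewer
import cv2,numpy as np
s=bot.read_state();print(s['time_s'],s['position'],s['tcp_rot'],s['opening'])
for n in ("top","side"):
    c=viewer.capture(n);cv2.imwrite(f"pics/{n}0.png",c['frame'][:,:,::-1])
    np.save(n+"0.npy",c,allow_pickle=True)
    print(n,c['fx'],c['cx'],c['cy'],c['D'],np.round(c['view'],3).tolist())
E
```

```text
0.0 [0.28200186 0.55711799 0.29126796] [[ 4.51818010e-01  8.92109180e-01 -1.30228642e-03]
 [ 8.92107634e-01 -4.51819718e-01 -1.70625568e-03]
 [-2.11056504e-03 -3.90862612e-04 -9.99997696e-01]] 1.003467710392929
top 430.7652535762898 263.2865616397902 193.45947005380697 [0.00764657 0.         0.         0.         0.        ] [[-0.004, -1.0, 0.001, -0.011], [-0.998, 0.004, -0.064, 0.6], [0.064, -0.002, -0.998, 1.191], [0.0, 0.0, 0.0, 1.0]]
side 401.60939873189113 259.2118935973701 185.16577305103527 [-0.09908705  0.          0.          0.          0.        ] [[0.816, -0.578, 0.003, -0.497], [-0.267, -0.382, -0.885, 0.214], [0.513, 0.721, -0.466, 0.949], [0.0, 0.0, 0.0, 1.0]]
```

View pics/top0.png

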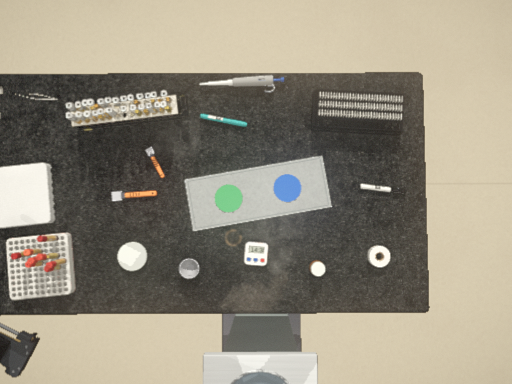

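View pics/side0.png

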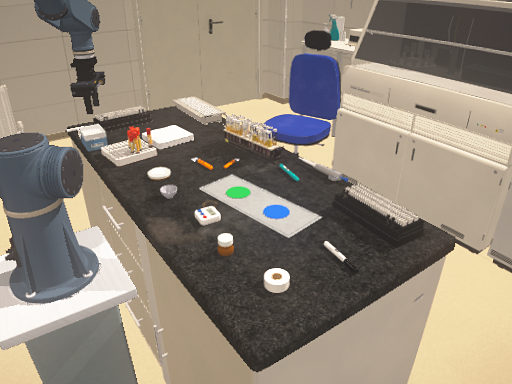

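Top view: the mat is at about (258,193), green disc (229,198), blue disc (287,188), timer (256,254), roll (379,256), marker's white barrel (375,188), large scraper (135,195), dish (132,256), cup (189,268) and jar (318,268). The side view agrees. Next I'll measure these.

```bash
cat > h.py <<'E'
import numpy as np,cv2
def cast(c,px,z):
    K=np.array([[c['fx'],0,c['cx']],[0,c['fy'],c['cy']],[0,0,1]])
    u=cv2.undistortPoints(np.array(px,float).reshape(-1,1,2),K,np.array(c['D'])).reshape(-1,2)
    V=np.array(c['view']);R=V[:3,:3];o=-R.T@V[:3,3]
    d=np.c_[u,np.ones(len(u))]@R
    return o+d*((z-o[2])/d[:,2])[:,None]
def masks(f):
    h=cv2.cvtColor(f,cv2.COLOR_RGB2HSV).astype(int);H,S,V=h[...,0],h[...,1],h[...,2]
    return dict(blue=(abs(H-110)<15)&(S>130)&(V>90),green=(abs(H-65)<18)&(S>100)&(V>90),
      white=(S<60)&(V>150),orange=(H<15)&(S>130)&(V>120),mat=(S<60)&(V>110)&(V<215))
def blobs(m,box,amin=15):
    x0,y0,x1,y1=box;w=np.zeros(m.shape,np.uint8);w[y0:y1,x0:x1]=m[y0:y1,x0:x1]
    n,l,st,ce=cv2.connectedComponentsWithStats(w)
    return [(ce[i],st[i],np.argwhere(l==i)[:,::-1]) for i in range(1,n) if st[i,4]>=amin]
E
python3 - <<'E'
from h import *
c=np.load("top0.npy",allow_pickle=True).item();m=masks(c['frame'])
def show(n,k,box,z,amin=15):
    for ce,st,p in blobs(m[k],box,amin):
        r=cv2.minAreaRect(p.astype(np.float32)); q=cast(c,cv2.boxPoints(r),z)
        mid=cast(c,[r[0]],z)[0]; e1=q[1]-q[0];e2=q[2]-q[1]
        L=max(e1,e2,key=np.linalg.norm);
        print(n,'cen',np.round(cast(c,[ce],z)[0],4),'rectmid',np.round(mid,4),'size',np.round([np.linalg.norm(e1),np.linalg.norm(e2)],4),'ang long',round(np.degrees(np.arctan2(L[1],L[0])),1),st[4])
show('blue','blue',(180,150,340,235),.004);show('green','green',(180,150,340,235),.004)
mm=m['mat']|m['blue']|m['green'];m['all']=mm
show('mat','all',(170,145,345,240),.002,500)
show('timer','white',(238,235,275,275),.018)
show('roll','white',(360,235,400,275),.024);show('jar','white',(305,255,332,282),.045)
show('barrel','white',(350,175,400,200),.01,5)
show('handle','orange',(100,180,165,210),.012);show('cup','white',(170,250,205,285),.02);show('dish','white',(110,235,155,275),.015)
cr=lambda b,s:cv2.resize(c['frame'][b[1]:b[3],b[0]:b[2],::-1],None,fx=s,fy=s,interpolation=cv2.INTER_CUBIC)
a=np.hstack([cr((105,180,165,210),6),cr((345,175,405,205),6)])
b=np.hstack([cr((236,235,276,275),6),cr((355,235,405,275),6),cr((170,235,200,275),6)])
b=b[:,:720];
cv2.imwrite("pics/crop.png",np.vstack([a,np.pad(b,((0,0),(0,720-b.shape[1]),(0,0)))]))
E
```

```text
blue cen [ 0.6172 -0.0811  0.004 ] rectmid [ 0.6173 -0.0814  0.004 ] size [0.0685 0.0714] ang long 179.4 521
green cen [0.6084 0.096  0.004 ] rectmid [0.6061 0.0959 0.004 ] size [0.0697 0.0309] ang long -59.1 97
mat cen [ 0.6034 -0.0015  0.002 ] rectmid [0.602  0.0034 0.002 ] size [0.4054 0.1548] ang long -80.3 6991
timer cen [0.4339 0.0083 0.018 ] rectmid [0.433  0.0085 0.018 ] size [0.0647 0.0648] ang long -94.3 497
roll cen [ 0.4253 -0.3325  0.024 ] rectmid [ 0.4256 -0.3337  0.024 ] size [0.0578 0.061 ] ang long -90.2 343
jar cen [ 0.3931 -0.1605  0.045 ] rectmid [ 0.3929 -0.1616  0.045 ] size [0.035  0.0381] ang long -90.2 171
barrel cen [ 0.6161 -0.3304  0.01  ] rectmid [ 0.6163 -0.3302  0.01  ] size [0.014  0.0862] ang long -97.0 145
handle cen [0.6008 0.334  0.012 ] rectmid [0.6012 0.3326 0.012 ] size [0.0879 0.0167] ang long -85.5 133
cup cen [0.3867 0.1946 0.02  ] rectmid [0.3919 0.1946 0.02  ] size [0.0527 0.0522] ang long -90.3 184
dish cen [0.4271 0.3539 0.015 ] rectmid [0.4267 0.3545 0.015 ] size [0.0809 0.0775] ang long -90.3 686
```

View pics/crop.png

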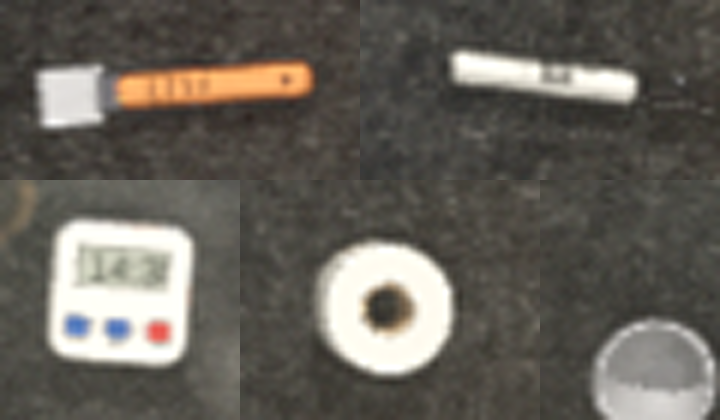

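Before moving, I'll check the marker's ends in the side view and set up a move calculator.

```bash
cat > go.py <<'E'
import sys,numpy as np
from rig import bot
from scipy.spatial.transform import Rotation as Ro
def to(x,y,z,phi):
    s=bot.read_state();R=np.array(s['tcp_rot']);p=np.array(s['position'])
    a=np.radians(phi);T=np.array([[np.cos(a),np.sin(a),0],[np.sin(a),-np.cos(a),0],[0,0,-1]])
    print('offset cm',np.round(R.T@(np.array([x,y,z])-p)*100,2),'rot',np.round(Ro.from_matrix(R.T@T).as_rotvec(degrees=True),1),'t',round(s['time_s'],2),'open',round(s['opening'],2),'F',np.round(s['force'],1))
if __name__=="__main__": to(*map(float,sys.argv[1:5]))
E
python3 go.py .5997 .352 .22 4.5
python3 - <<'E'
from h import *
c=np.load("side0.npy",allow_pickle=True).item();m=masks(c['frame'])
for ce,st,p in blobs(m['white'],(315,235,360,275),10): print('barrel',np.round(cast(c,[ce,p[p[:,0].argmin()],p[p[:,0].argmax()]],.0075),3).tolist())
for k,b,z in(('orange',(190,150,220,175),.006),('white',(262,266,292,292),.012),('white',(192,203,222,225),.011)):
  for ce,st,p in blobs(m[k],b,15): print(k,np.round(cast(c,[ce],z),3).tolist())
cv2.imwrite("pics/mk.png",cv2.resize(c['frame'][230:285,310:370,::-1],None,fx=7,fy=7,interpolation=cv2.INTER_CUBIC))
E
```

```text
offset cm [-3.94 37.61  7.13] rot [ 0.   0.1 58.6] t 0.1 open 1.0 F [ 0.1 -0.3  0.6]
barrel [[0.614, -0.327, 0.007], [0.618, -0.284, 0.007], [0.617, -0.362, 0.007]]
orange [[0.598, 0.336, 0.006]]
white [[0.421, -0.335, 0.012]]
white [[0.43, 0.005, 0.011]]
```

View pics/mk.png

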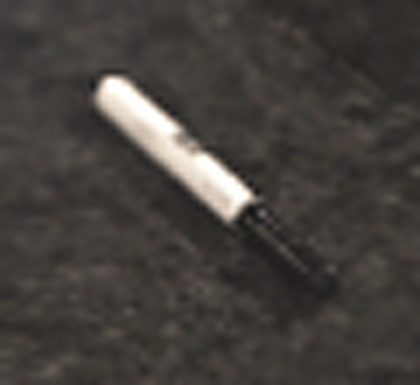

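The side view shows the white barrel from about (325,242) to (345,260) and the black cap on to about (357,271). That matches a marker middle of (0.6135, -0.353). The other positions agree between views to within 5 mm, so I'll go for the scraper.

Call:
{"api": "arm_command", "payload": {"targets": [{"rot": [0, 0.1, 58.6], "offset": [-3.94, 37.61, 7.1], "gripper": 0}, {"rot": [0, 0.1, 58.6], "offset": [-3.94, 37.61, 7.1], "gripper": 0}, {"rot": [0, 0.1, 58.6], "offset": [-3.94, 37.61, 7.1], "gripper": 0}, {"rot": [0, 0.1, 58.6], "offset": [-3.94, 37.61, 7.1], "gripper": 0}, {"rot": [0, 0.1, 58.6], "offset": [-3.94, 37.61, 7.1], "gripper": 0}, {"rot": [0, 0.1, 58.6], "offset": [-3.94, 37.61, 7.1], "gripper": 0}, {"rot": [0, 0.1, 58.6], "offset": [-3.94, 37.61, 7.1], "gripper": 0}, {"rot": [0, 0.1, 58.6], "offset": [-3.94, 37.61, 7.1], "gripper": 0}]}}

```text
time_s: 0.9
position: [0.6025, 0.3499, 0.2199]
tcp_rot: [[0.997, 0.075, 0.001], [0.075, -0.997, 0.0], [0.001, 0.0, -1.0]]
force: [-0.9, 0.9, -0.3]
opening: 1.001
```

```bash
python3 go.py .5997 .352 .0745 4.5
```

```text
offset cm [-0.28 -0.23 14.54] rot [ 0.  -0.1 -0.2] t 0.9 open 1.0 F [-0.9  0.9 -0.3]
```

Call:
{"api": "arm_command", "payload": {"targets": [{"rot": [0, 0, 0], "offset": [0, 0, 0], "gripper": 0}, {"rot": [0, 0, 0], "offset": [0, 0, 10.5], "gripper": 0}, {"rot": [0, 0, 0], "offset": [0, 0, 10.5], "gripper": 0}, {"rot": [0, 0, 0], "offset": [0, 0, 10.5], "gripper": 0}, {"rot": [0, 0, 0], "offset": [0, 0, 10.5], "gripper": 0}]}}

```text
time_s: 1.4
position: [0.5985, 0.3528, 0.1147]
tcp_rot: [[0.997, 0.08, -0.003], [0.08, -0.997, -0.001], [-0.003, 0.0, -1.0]]
force: [0.2, 1.2, -0.2]
opening: 1.003
```

```bash
python3 go.py .5997 .352 .0745 4.5
```

```text
offset cm [0.12 0.08 4.02] rot [0.  0.2 0.1] t 1.4 open 1.0 F [ 0.2  1.2 -0.2]
```

Call:
{"api": "arm_command", "payload": {"targets": [{"rot": [0, 0, 0], "offset": [0, 0, 2], "gripper": 0}, {"rot": [0, 0, 0], "offset": [0, 0, 4], "gripper": 0}, {"rot": [0, 0, 0], "offset": [0, 0, 4], "gripper": 0}, {"rot": [0, 0, 0], "offset": [0, 0, 4], "gripper": 1}, {"rot": [0, 0, 0], "offset": [0, 0, 4], "gripper": 1}, {"rot": [0, 0, 0], "offset": [0, 0, 4], "gripper": 1}, {"rot": [0, 0, 0], "offset": [0, 0, 4], "gripper": 1}, {"rot": [0, 0, 0], "offset": [0, 0, 4], "gripper": 1}]}}

```text
time_s: 2.2
position: [0.6005, 0.3527, 0.0769]
tcp_rot: [[0.997, 0.079, 0.002], [0.079, -0.997, 0.001], [0.002, -0.001, -1.0]]
force: [0.9, 0.3, -0.2]
opening: 0.635
```

Call:
{"api": "arm_command", "payload": {"targets": [{"rot": [0, 0, 0], "offset": [0, 0, 0], "gripper": 1}, {"rot": [0, 0, 0], "offset": [0, 0, 0], "gripper": 1}, {"rot": [0, 0, 0], "offset": [0, 0, -3], "gripper": 1}, {"rot": [0, 0, 0], "offset": [0, 0, -6], "gripper": 1}, {"rot": [0, 0, 0], "offset": [0, 0, -6], "gripper": 1}, {"rot": [0, 0, 0], "offset": [0, 0, -6], "gripper": 1}, {"rot": [0, 0, 0], "offset": [0, 0, -6], "gripper": 1}]}}

```text
time_s: 2.9
position: [0.5993, 0.3522, 0.135]
tcp_rot: [[0.997, 0.079, -0.001], [0.079, -0.997, -0.0], [-0.001, -0.0, -1.0]]
force: [0.1, -0.3, 0.1]
opening: 0.031
```

```bash
python3 go.py .574 .1707 .134 -80.3; python3 -c "
from rig import viewer
import cv2
c=viewer.capture('side');cv2.imwrite('pics/s1.png',c['frame'][:,:,::-1])"
```

```text
offset cm [-3.96 17.89  0.11] rot [ 0.   0.  84.8] t 2.9 open 0.03 F [ 0.1 -0.3  0.1]
```

View pics/s1.png

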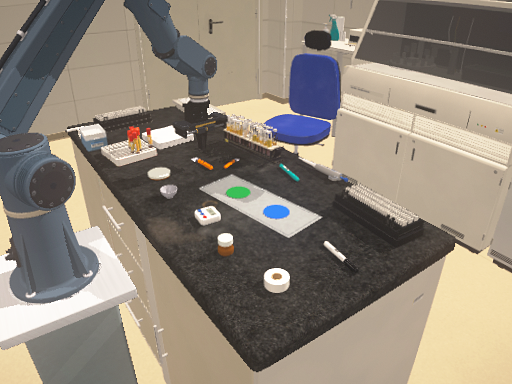

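The gripper is empty because I lifted before the slow fingers had closed. The scraper still lies at about (203,163), so I'll reopen and go down again with a longer close.

Call:
{"api": "arm_command", "payload": {"targets": [{"rot": [0, 0, 0], "offset": [0, 0, 0], "gripper": 0.4}, {"rot": [0, 0, 0], "offset": [0, 0, 0], "gripper": 0.4}, {"rot": [0, 0, 0], "offset": [0, 0, 0], "gripper": 0.4}, {"rot": [0, 0, 0], "offset": [0, 0, 0], "gripper": 0.4}, {"rot": [0, 0, 0], "offset": [0, 0, 0], "gripper": 0.4}, {"rot": [0, 0, 0], "offset": [0, 0, 0], "gripper": 0.4}, {"rot": [0, 0, 0], "offset": [0, 0, 0], "gripper": 0.4}, {"rot": [0, 0, 0], "offset": [0, 0, 0], "gripper": 0.4}]}}

```text
time_s: 3.75
position: [0.6002, 0.3526, 0.1363]
tcp_rot: [[0.997, 0.079, 0.001], [0.079, -0.997, 0.001], [0.002, -0.001, -1.0]]
force: [-0.0, 0.7, -0.4]
opening: 0.583
```

Call:
{"api": "arm_command", "payload": {"targets": [{"rot": [0, 0, 0], "offset": [0, 0, 0], "gripper": 0.4}, {"rot": [0, 0, 0], "offset": [0, 0, 3], "gripper": 0.4}, {"rot": [0, 0, 0], "offset": [0, 0, 6], "gripper": 0.4}, {"rot": [0, 0, 0], "offset": [0, 0, 6], "gripper": 1}, {"rot": [0, 0, 0], "offset": [0, 0, 6], "gripper": 1}, {"rot": [0, 0, 0], "offset": [0, 0, 6], "gripper": 1}, {"rot": [0, 0, 0], "offset": [0, 0, 6], "gripper": 1}, {"rot": [0, 0, 0], "offset": [0, 0, 6], "gripper": 1}]}}

```text
time_s: 4.55
position: [0.601, 0.353, 0.0778]
tcp_rot: [[0.997, 0.079, 0.004], [0.079, -0.997, 0.002], [0.004, -0.002, -1.0]]
force: [-0.2, 0.2, 0.3]
opening: 0.233
```

Call:
{"api": "arm_command", "payload": {"targets": [{"rot": [0, 0, 0], "offset": [0, 0, 0], "gripper": 1}, {"rot": [0, 0, 0], "offset": [0, 0, 0], "gripper": 1}, {"rot": [0, 0, 0], "offset": [0, 0, 0], "gripper": 1}, {"rot": [0, 0, 0], "offset": [0, 0, 0], "gripper": 1}, {"rot": [0, 0, 0], "offset": [0, 0, 0], "gripper": 1}, {"rot": [0, 0, 0], "offset": [0, 0, 0], "gripper": 1}, {"rot": [0, 0, 0], "offset": [0, 0, 0], "gripper": 1}, {"rot": [0, 0, 0], "offset": [0, 0, 0], "gripper": 1}]}}

```text
time_s: 5.35
position: [0.6007, 0.3528, 0.0773]
tcp_rot: [[0.997, 0.079, 0.003], [0.079, -0.997, 0.001], [0.003, -0.001, -1.0]]
force: [-1.4, -0.3, 6.1]
opening: 0.154
```

The opening of 0.154 is about 13.4 mm, the handle's width, so the scraper is held. Next I lift, turn and carry it.

Call:
{"api": "arm_command", "payload": {"targets": [{"rot": [0, 0, 0], "offset": [0, 0, -3], "gripper": 1}, {"rot": [0, 0, 0], "offset": [0, 0, -6], "gripper": 1}, {"rot": [0, 0, 8], "offset": [0, 2, -6], "gripper": 1}, {"rot": [0, 0, 16], "offset": [-1, 5, -6], "gripper": 1}, {"rot": [0, 0, 24], "offset": [-2, 8, -6], "gripper": 1}, {"rot": [0, 0, 32], "offset": [-3, 11, -6], "gripper": 1}, {"rot": [0, 0, 40], "offset": [-4, 14, -6], "gripper": 1}, {"rot": [0, 0, 48], "offset": [-4, 17, -6], "gripper": 1}]}}

```text
time_s: 6.15
position: [0.5717, 0.1789, 0.1356]
tcp_rot: [[0.722, -0.692, -0.002], [-0.692, -0.722, 0.001], [-0.002, 0.001, -1.0]]
force: [1.1, -0.3, -0.5]
opening: 0.154
```

```bash
python3 go.py .574 .1707 .1 -80.3
```

```text
offset cm [0.73 0.43 3.56] rot [ 0.1  0.1 36.5] t 6.15 open 0.15 F [ 1.1 -0.3 -0.5]
```

Call:
{"api": "arm_command", "payload": {"targets": [{"rot": [0, 0, 8], "offset": [0.7, 0.4, 1], "gripper": 1}, {"rot": [0, 0, 16], "offset": [0.7, 0.4, 2], "gripper": 1}, {"rot": [0, 0, 24], "offset": [0.7, 0.4, 3], "gripper": 1}, {"rot": [0, 0, 32], "offset": [0.7, 0.4, 3.6], "gripper": 1}, {"rot": [0, 0, 36.7], "offset": [0.7, 0.4, 3.6], "gripper": 1}, {"rot": [0, 0, 36.7], "offset": [0.7, 0.4, 3.6], "gripper": 1}, {"rot": [0, 0, 36.7], "offset": [0.7, 0.4, 3.6], "gripper": 1}]}}

```text
time_s: 6.85
position: [0.5762, 0.1722, 0.0999]
tcp_rot: [[0.173, -0.985, 0.001], [-0.985, -0.173, 0.001], [-0.001, -0.001, -1.0]]
force: [0.7, 0.6, 0.6]
opening: 0.154
```

```bash
python3 go.py .574 .1707 .0792 -80.3
```

```text
offset cm [0.11 0.24 2.07] rot [-0.1  0.   0.2] t 6.85 open 0.15 F [0.7 0.6 0.6]
```

Call:
{"api": "arm_command", "payload": {"targets": [{"rot": [0, 0, 0], "offset": [0.1, 0.2, 1], "gripper": 1}, {"rot": [0, 0, 0], "offset": [0.1, 0.2, 2], "gripper": 1}, {"rot": [0, 0, 0], "offset": [0.1, 0.2, 2.05], "gripper": 1}, {"rot": [0, 0, 0], "offset": [0.1, 0.2, 2.05], "gripper": 1}, {"rot": [0, 0, 0], "offset": [0.1, 0.2, 2.05], "gripper": 0.4}, {"rot": [0, 0, 0], "offset": [0.1, 0.2, 2.05], "gripper": 0.4}, {"rot": [0, 0, 0], "offset": [0.1, 0.2, 2.05], "gripper": 0.4}, {"rot": [0, 0, 0], "offset": [0.1, 0.2, 2.05], "gripper": 0.4}]}}

```text
time_s: 7.65
position: [0.5744, 0.1709, 0.0796]
tcp_rot: [[0.171, -0.985, 0.002], [-0.985, -0.171, 0.001], [-0.001, -0.002, -1.0]]
force: [0.2, 0.1, 0.9]
opening: 0.435
```

Call:
{"api": "arm_command", "payload": {"targets": [{"rot": [0, 0, 0], "offset": [0, 0, 0], "gripper": 0.4}, {"rot": [0, 0, 0], "offset": [0, 0, 0], "gripper": 0.4}, {"rot": [0, 0, 0], "offset": [0, 0, -4], "gripper": 0.4}, {"rot": [0, 0, 0], "offset": [0, 0, -8], "gripper": 0.4}, {"rot": [0, 0, 0], "offset": [0, 0, -12], "gripper": 0.4}, {"rot": [0, 0, 0], "offset": [0, 0, -12], "gripper": 0.4}]}}

```text
time_s: 8.25
position: [0.5776, 0.1713, 0.2054]
tcp_rot: [[0.171, -0.985, 0.014], [-0.985, -0.171, 0.002], [0.0, -0.014, -1.0]]
force: [1.2, -0.1, 0.4]
opening: 0.6
```

```bash
python3 go.py .6135 -.353 .2 -7
```

```text
offset cm [52.27  5.44  0.47] rot [ -0.7  -0.5 -73.1] t 8.25 open 0.6 F [ 1.2 -0.1  0.4]
```

Call:
{"api": "arm_command", "payload": {"targets": [{"rot": [0, 0, -8], "offset": [4, 0.3, 0], "gripper": 0.3}, {"rot": [0, 0, -16], "offset": [8.5, 0.8, 0], "gripper": 0.3}, {"rot": [0, 0, -24], "offset": [13, 1.2, 0], "gripper": 0.3}, {"rot": [0, 0, -32], "offset": [17.5, 1.6, 0], "gripper": 0.3}, {"rot": [0, 0, -40], "offset": [22, 2, 0], "gripper": 0.3}, {"rot": [0, 0, -48], "offset": [26.5, 2.4, 0], "gripper": 0.3}, {"rot": [0, 0, -56], "offset": [31, 2.8, 0], "gripper": 0.3}, {"rot": [0, 0, -60], "offset": [35, 3.3, 0], "gripper": 0.3}]}}

```text
time_s: 9.05
position: [0.6012, -0.1819, 0.1985]
tcp_rot: [[0.94, -0.342, 0.001], [-0.342, -0.94, 0.001], [0.0, -0.001, -1.0]]
force: [-0.3, 0.5, 0.6]
opening: 0.699
```

```bash
python3 go.py .6135 -.353 .12 -7
```

```text
offset cm [ 7.   15.67  7.83] rot [ -0.1  -0.  -13. ] t 9.05 open 0.7 F [-0.3  0.5  0.6]
```

Call:
{"api": "arm_command", "payload": {"targets": [{"rot": [0, 0, -5], "offset": [2, 4, 1], "gripper": 0.3}, {"rot": [0, 0, -10], "offset": [4, 8, 3], "gripper": 0.3}, {"rot": [0, 0, -13], "offset": [6, 12.5, 5], "gripper": 0.3}, {"rot": [0, 0, -13], "offset": [7, 15.7, 7.8], "gripper": 0.3}, {"rot": [0, 0, -13], "offset": [7, 15.7, 7.8], "gripper": 0.3}, {"rot": [0, 0, -13], "offset": [7, 15.7, 7.8], "gripper": 0.3}, {"rot": [0, 0, -13], "offset": [7, 15.7, 7.8], "gripper": 0.3}]}}

```text
time_s: 9.75
position: [0.6133, -0.3498, 0.1212]
tcp_rot: [[0.992, -0.124, 0.001], [-0.124, -0.992, 0.002], [0.001, -0.002, -1.0]]
force: [0.5, 0.4, 0.7]
opening: 0.696
```

```bash
python3 go.py .6135 -.353 .0755 -7
```

```text
offset cm [0.06 0.32 4.57] rot [-0.1 -0.  -0.1] t 9.75 open 0.7 F [0.5 0.4 0.7]
```

Call:
{"api": "arm_command", "payload": {"targets": [{"rot": [0, 0, 0], "offset": [0, 0.2, 2.5], "gripper": 0.3}, {"rot": [0, 0, 0], "offset": [0, 0.2, 4.5], "gripper": 0.3}, {"rot": [0, 0, 0], "offset": [0, 0.2, 4.5], "gripper": 0.3}, {"rot": [0, 0, 0], "offset": [0, 0.2, 4.5], "gripper": 1}, {"rot": [0, 0, 0], "offset": [0, 0.2, 4.5], "gripper": 1}, {"rot": [0, 0, 0], "offset": [0, 0.2, 4.5], "gripper": 1}, {"rot": [0, 0, 0], "offset": [0, 0.2, 4.5], "gripper": 1}, {"rot": [0, 0, 0], "offset": [0, 0.2, 4.5], "gripper": 1}]}}

```text
time_s: 10.55
position: [0.6132, -0.3532, 0.0768]
tcp_rot: [[0.992, -0.125, 0.002], [-0.125, -0.992, 0.0], [0.002, -0.001, -1.0]]
force: [-0.2, -0.3, 0.1]
opening: 0.333
```

Call:
{"api": "arm_command", "payload": {"targets": [{"rot": [0, 0, 0], "offset": [0, 0, 0], "gripper": 1}, {"rot": [0, 0, 0], "offset": [0, 0, 0], "gripper": 1}, {"rot": [0, 0, 0], "offset": [0, 0, 0], "gripper": 1}, {"rot": [0, 0, 0], "offset": [0, 0, 0], "gripper": 1}, {"rot": [0, 0, 0], "offset": [0, 0, 0], "gripper": 1}, {"rot": [0, 0, 0], "offset": [0, 0, 0], "gripper": 1}]}}

```text
time_s: 11.15
position: [0.613, -0.3531, 0.0762]
tcp_rot: [[0.992, -0.125, 0.001], [-0.125, -0.992, 0.001], [0.001, -0.001, -1.0]]
force: [-1.0, 0.2, 0.5]
opening: 0.137
```

```bash
python3 go.py .6025 .003 .13 -80.3
```

```text
offset cm [ -5.47 -35.21  -5.36] rot [-0.1 -0.  73.1] t 11.15 open 0.14 F [-1.   0.2  0.5]
```

Call:
{"api": "arm_command", "payload": {"targets": [{"rot": [0, 0, 0], "offset": [0, 0, 0], "gripper": 1}, {"rot": [0, 0, 0], "offset": [0, 0, -3], "gripper": 1}, {"rot": [0, 0, 0], "offset": [0, 0, -6], "gripper": 1}, {"rot": [0, 0, 8], "offset": [-0.7, -4, -6], "gripper": 1}, {"rot": [0, 0, 16], "offset": [-1.4, -8.5, -6], "gripper": 1}, {"rot": [0, 0, 24], "offset": [-2.1, -13, -6], "gripper": 1}, {"rot": [0, 0, 32], "offset": [-2.8, -17.5, -6], "gripper": 1}, {"rot": [0, 0, 40], "offset": [-3.5, -22, -6], "gripper": 1}]}}

```text
time_s: 11.95
position: [0.6054, -0.1287, 0.1363]
tcp_rot: [[0.675, -0.738, 0.002], [-0.738, -0.675, 0.001], [0.0, -0.002, -1.0]]
force: [-0.1, 0.4, -0.2]
opening: 0.138
```

```bash
python3 go.py .6025 .003 .1 -80.3;  python3 -c "
from rig import viewer
import cv2
c=viewer.capture('side');cv2.imwrite('pics/s2.png',c['frame'][:,:,::-1])"
```

```text
offset cm [-9.91 -8.68  3.65] rot [-0.1  0.  32.8] t 11.95 open 0.14 F [-0.1  0.4 -0.2]
```

View pics/s2.png

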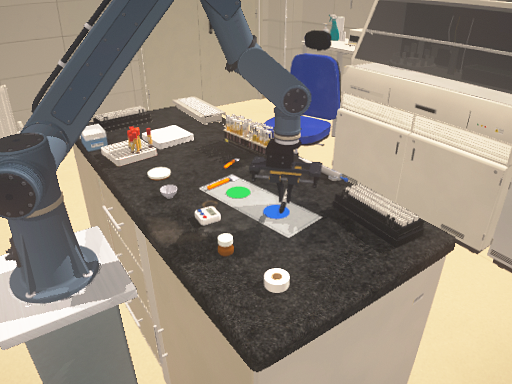

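The marker is in the gripper near (285,195), and the scraper lies across the mat's far end near (218,183). I'll carry on to the mat's centre.

Call:
{"api": "arm_command", "payload": {"targets": [{"rot": [0, 0, 8], "offset": [-3, -2.5, 0.5], "gripper": 1}, {"rot": [0, 0, 16], "offset": [-6, -5, 1], "gripper": 1}, {"rot": [0, 0, 24], "offset": [-9, -8, 2], "gripper": 1}, {"rot": [0, 0, 32.8], "offset": [-9.9, -8.7, 3], "gripper": 1}, {"rot": [0, 0, 32.8], "offset": [-9.9, -8.7, 3.6], "gripper": 1}, {"rot": [0, 0, 32.8], "offset": [-9.9, -8.7, 3.6], "gripper": 1}, {"rot": [0, 0, 32.8], "offset": [-9.9, -8.7, 3.6], "gripper": 1}]}}

```text
time_s: 12.7
position: [0.6026, 0.0, 0.1005]
tcp_rot: [[0.175, -0.985, 0.002], [-0.985, -0.175, 0.001], [-0.0, -0.002, -1.0]]
force: [0.5, 1.4, -0.5]
opening: 0.139
```

```bash
python3 go.py .6025 .003 .0783 -80.3
```

```text
offset cm [-0.29 -0.04  2.22] rot [-0.1  0.   0.4] t 12.7 open 0.14 F [ 0.5  1.4 -0.5]
```

Call:
{"api": "arm_command", "payload": {"targets": [{"rot": [0, 0, 0], "offset": [-0.2, 0, 1], "gripper": 1}, {"rot": [0, 0, 0], "offset": [-0.2, 0, 2], "gripper": 1}, {"rot": [0, 0, 0], "offset": [-0.2, 0, 2.15], "gripper": 1}, {"rot": [0, 0, 0], "offset": [-0.2, 0, 2.15], "gripper": 1}, {"rot": [0, 0, 0], "offset": [-0.2, 0, 2.15], "gripper": 0.4}, {"rot": [0, 0, 0], "offset": [-0.2, 0, 2.15], "gripper": 0.4}, {"rot": [0, 0, 0], "offset": [-0.2, 0, 2.15], "gripper": 0.4}, {"rot": [0, 0, 0], "offset": [-0.2, 0, 2.15], "gripper": 0.4}]}}

```text
time_s: 13.5
position: [0.6019, 0.0034, 0.079]
tcp_rot: [[0.174, -0.985, 0.002], [-0.985, -0.174, 0.001], [-0.001, -0.002, -1.0]]
force: [0.1, 0.3, -0.1]
opening: 0.417
```

Call:
{"api": "arm_command", "payload": {"targets": [{"rot": [0, 0, 0], "offset": [0, 0, 0], "gripper": 0.4}, {"rot": [0, 0, 0], "offset": [0, 0, 0], "gripper": 0.4}, {"rot": [0, 0, 0], "offset": [0, 0, -4], "gripper": 0}, {"rot": [0, 0, 0], "offset": [0, 0, -8], "gripper": 0}, {"rot": [0, 0, 0], "offset": [0, 0, -8], "gripper": 0}, {"rot": [0, 0, 0], "offset": [0, 0, -8], "gripper": 0}]}}

```text
time_s: 14.1
position: [0.6022, 0.0032, 0.1601]
tcp_rot: [[0.174, -0.985, 0.004], [-0.985, -0.174, 0.0], [0.0, -0.004, -1.0]]
force: [-0.9, 0.7, -1.2]
opening: 0.879
```

```bash
python3 go.py .432 .0075 .16 -4.3
```

```text
offset cm [-3.39 16.69 -0.06] rot [ -0.2  -0.2 -75.7] t 14.1 open 0.88 F [-0.9  0.7 -1.2]
```

Call:
{"api": "arm_command", "payload": {"targets": [{"rot": [0, 0, -8], "offset": [-0.5, 2, 0], "gripper": 0}, {"rot": [0, 0, -16], "offset": [-1, 4.5, 0], "gripper": 0}, {"rot": [0, 0, -24], "offset": [-1.5, 7, 0], "gripper": 0}, {"rot": [0, 0, -32], "offset": [-2, 9.5, 0], "gripper": 0}, {"rot": [0, 0, -40], "offset": [-2.5, 12, 0], "gripper": 0}, {"rot": [0, 0, -48], "offset": [-3, 14.5, 0], "gripper": 0}, {"rot": [0, 0, -56], "offset": [-3.4, 16.6, 0], "gripper": 0}, {"rot": [0, 0, -64], "offset": [-3.4, 16.6, 0], "gripper": 0}]}}

```text
time_s: 14.9
position: [0.427, 0.0089, 0.1574]
tcp_rot: [[0.963, -0.27, -0.008], [-0.27, -0.963, 0.003], [-0.009, -0.001, -1.0]]
force: [0.6, -0.2, -0.4]
opening: 0.999
```

Call:
{"api": "arm_command", "payload": {"targets": [{"rot": [0, 0, -8], "offset": [0, 0, 1], "gripper": 0}, {"rot": [0, 0, -11.7], "offset": [0, 0, 3], "gripper": 0}, {"rot": [0, 0, -11.7], "offset": [0, 0, 4.5], "gripper": 0}, {"rot": [0, 0, -11.7], "offset": [0, 0, 4.5], "gripper": 0}, {"rot": [0, 0, -11.7], "offset": [0, 0, 4.5], "gripper": 0}]}}

```text
time_s: 15.4
position: [0.4316, 0.008, 0.113]
tcp_rot: [[0.997, -0.074, -0.001], [-0.074, -0.997, 0.002], [-0.002, -0.002, -1.0]]
force: [0.0, -0.1, -0.2]
opening: 0.996
```

```bash
python3 go.py .432 .0075 .075 -4.3
```

```text
offset cm [0.05 0.05 3.8 ] rot [-0.1  0.1  0. ] t 15.4 open 1.0 F [ 0.  -0.1 -0.2]
```

Call:
{"api": "arm_command", "payload": {"targets": [{"rot": [0, 0, 0], "offset": [0, 0, 2], "gripper": 0}, {"rot": [0, 0, 0], "offset": [0, 0, 3.8], "gripper": 0}, {"rot": [0, 0, 0], "offset": [0, 0, 3.8], "gripper": 0}, {"rot": [0, 0, 0], "offset": [0, 0, 3.8], "gripper": 1}, {"rot": [0, 0, 0], "offset": [0, 0, 3.8], "gripper": 1}, {"rot": [0, 0, 0], "offset": [0, 0, 3.8], "gripper": 1}, {"rot": [0, 0, 0], "offset": [0, 0, 3.8], "gripper": 1}, {"rot": [0, 0, 0], "offset": [0, 0, 3.8], "gripper": 1}]}}

```text
time_s: 16.2
position: [0.4324, 0.0079, 0.0763]
tcp_rot: [[0.997, -0.074, 0.002], [-0.074, -0.997, 0.001], [0.002, -0.001, -1.0]]
force: [-0.9, -0.2, 6.8]
opening: 0.717
```

Call:
{"api": "arm_command", "payload": {"targets": [{"rot": [0, 0, 0], "offset": [0, 0, 0], "gripper": 1}, {"rot": [0, 0, 0], "offset": [0, 0, 0], "gripper": 1}, {"rot": [0, 0, 0], "offset": [0, 0, 0], "gripper": 1}]}}

```text
time_s: 16.5
position: [0.4325, 0.0079, 0.0763]
tcp_rot: [[0.997, -0.074, 0.002], [-0.074, -0.997, 0.001], [0.002, -0.001, -1.0]]
force: [0.5, 0.6, 7.0]
opening: 0.719
```

```bash
python3 go.py .588 .0868 .15 9.7
```

```text
offset cm [14.94 -9.03 -7.33] rot [ -0.   -0.1 -14. ] t 16.5 open 0.72 F [0.5 0.6 7. ]
```

The opening of 0.719 is about 63 mm, the timer's width, so the timer is held.

Call:
{"api": "arm_command", "payload": {"targets": [{"rot": [0, 0, 0], "offset": [0, 0, -3], "gripper": 1}, {"rot": [0, 0, 0], "offset": [0, 0, -6], "gripper": 1}, {"rot": [0, 0, -5], "offset": [4, -2.4, -7.3], "gripper": 1}, {"rot": [0, 0, -10], "offset": [8, -5, -7.3], "gripper": 1}, {"rot": [0, 0, -14], "offset": [12, -7.5, -7.3], "gripper": 1}, {"rot": [0, 0, -14], "offset": [14.9, -9, -7.3], "gripper": 1}, {"rot": [0, 0, -14], "offset": [14.9, -9, -7.3], "gripper": 1}, {"rot": [0, 0, -14], "offset": [14.9, -9, -7.3], "gripper": 1}]}}

```text
time_s: 17.3
position: [0.587, 0.0868, 0.1484]
tcp_rot: [[0.985, 0.17, -0.0], [0.17, -0.985, 0.001], [-0.0, -0.001, -1.0]]
force: [0.1, -0.4, -1.0]
opening: 0.72
```

Call:
{"api": "arm_command", "payload": {"targets": [{"rot": [0, 0, 0], "offset": [0, 0, 2.5], "gripper": 1}, {"rot": [0, 0, 0], "offset": [0, 0, 5], "gripper": 1}, {"rot": [0, 0, 0], "offset": [0, 0, 5], "gripper": 1}, {"rot": [0, 0, 0], "offset": [0, 0, 5], "gripper": 1}]}}

```text
time_s: 17.7
position: [0.5861, 0.086, 0.0987]
tcp_rot: [[0.986, 0.168, -0.002], [0.168, -0.986, 0.001], [-0.002, -0.001, -1.0]]
force: [0.8, -0.3, -0.9]
opening: 0.722
```

```bash
python3 go.py .588 .0868 .0805 9.7
```

```text
offset cm [ 0.2  -0.04  1.82] rot [-0.1  0.1 -0. ] t 17.7 open 0.72 F [ 0.8 -0.3 -0.9]
```

Now I lower it, release and rise.

Call:
{"api": "arm_command", "payload": {"targets": [{"rot": [0, 0, 0], "offset": [0.1, 0, 1], "gripper": 1}, {"rot": [0, 0, 0], "offset": [0.1, 0, 1.8], "gripper": 1}, {"rot": [0, 0, 0], "offset": [0.1, 0, 1.8], "gripper": 1}, {"rot": [0, 0, 0], "offset": [0.1, 0, 1.8], "gripper": 1}, {"rot": [0, 0, 0], "offset": [0.1, 0, 1.8], "gripper": 0}, {"rot": [0, 0, 0], "offset": [0.1, 0, 1.8], "gripper": 0}, {"rot": [0, 0, 0], "offset": [0.1, 0, 1.8], "gripper": 0}, {"rot": [0, 0, 0], "offset": [0.1, 0, 1.8], "gripper": 0}]}}

```text
time_s: 18.5
position: [0.5888, 0.0867, 0.0812]
tcp_rot: [[0.986, 0.169, 0.002], [0.169, -0.986, 0.001], [0.002, -0.001, -1.0]]
force: [0.0, -0.2, 0.3]
opening: 0.962
```

Call:
{"api": "arm_command", "payload": {"targets": [{"rot": [0, 0, 0], "offset": [0, 0, 0], "gripper": 0}, {"rot": [0, 0, 0], "offset": [0, 0, -3], "gripper": 0}, {"rot": [0, 0, 0], "offset": [0, 0, -7], "gripper": 0}, {"rot": [0, 0, 0], "offset": [0, 0, -10], "gripper": 0}, {"rot": [0, 0, 0], "offset": [0, 0, -10], "gripper": 0}, {"rot": [0, 0, 0], "offset": [0, 0, -10], "gripper": 0}]}}

```text
time_s: 19.1
position: [0.5887, 0.0866, 0.1817]
tcp_rot: [[0.986, 0.169, 0.003], [0.169, -0.986, 0.001], [0.003, -0.0, -1.0]]
force: [0.2, 0.3, 0.2]
opening: 1.0
```

```bash
python3 go.py .424 -.335 .18 9.7
```

```text
offset cm [-23.37  38.77   0.08] rot [-0.  -0.2  0. ] t 19.1 open 1.0 F [0.2 0.3 0.2]
```

Call:
{"api": "arm_command", "payload": {"targets": [{"rot": [0, 0, 0], "offset": [-2.4, 4, 0], "gripper": 0}, {"rot": [0, 0, 0], "offset": [-4.8, 8, 0], "gripper": 0}, {"rot": [0, 0, 0], "offset": [-7.2, 12, 0], "gripper": 0}, {"rot": [0, 0, 0], "offset": [-9.6, 16, 0], "gripper": 0}, {"rot": [0, 0, 0], "offset": [-12, 20, 0], "gripper": 0}, {"rot": [0, 0, 0], "offset": [-14.4, 24, 0], "gripper": 0}, {"rot": [0, 0, 0], "offset": [-16.8, 28, 0], "gripper": 0}, {"rot": [0, 0, 0], "offset": [-18.4, 30.5, 0], "gripper": 0}]}}

```text
time_s: 19.9
position: [0.457, -0.2474, 0.1789]
tcp_rot: [[0.986, 0.167, -0.001], [0.167, -0.986, 0.002], [-0.001, -0.002, -1.0]]
force: [1.3, 0.6, -0.4]
opening: 1.001
```

Call:
{"api": "arm_command", "payload": {"targets": [{"rot": [0, 0, 0], "offset": [-2, 3, 1], "gripper": 0}, {"rot": [0, 0, 0], "offset": [-4, 6, 3], "gripper": 0}, {"rot": [0, 0, 0], "offset": [-5, 8.3, 5], "gripper": 0}, {"rot": [0, 0, 0], "offset": [-5, 8.3, 6], "gripper": 0}, {"rot": [0, 0, 0], "offset": [-5, 8.3, 6], "gripper": 0}, {"rot": [0, 0, 0], "offset": [-5, 8.3, 6], "gripper": 0}]}}

```text
time_s: 20.5
position: [0.4233, -0.3336, 0.1196]
tcp_rot: [[0.985, 0.17, -0.001], [0.17, -0.985, 0.004], [0.0, -0.004, -1.0]]
force: [-0.6, -0.4, 0.1]
opening: 1.001
```

```bash
python3 go.py .424 -.335 .076 9.7
```

```text
offset cm [0.04 0.17 4.36] rot [-0.2 -0.   0.1] t 20.5 open 1.0 F [-0.6 -0.4  0.1]
```

Call:
{"api": "arm_command", "payload": {"targets": [{"rot": [0, 0, 0], "offset": [0, 0.1, 2], "gripper": 0}, {"rot": [0, 0, 0], "offset": [0, 0.1, 4.3], "gripper": 0}, {"rot": [0, 0, 0], "offset": [0, 0.1, 4.3], "gripper": 0}, {"rot": [0, 0, 0], "offset": [0, 0.1, 4.3], "gripper": 1}, {"rot": [0, 0, 0], "offset": [0, 0.1, 4.3], "gripper": 1}, {"rot": [0, 0, 0], "offset": [0, 0.1, 4.3], "gripper": 1}, {"rot": [0, 0, 0], "offset": [0, 0.1, 4.3], "gripper": 1}, {"rot": [0, 0, 0], "offset": [0, 0.1, 4.3], "gripper": 1}]}}

```text
time_s: 21.3
position: [0.4241, -0.3365, 0.0781]
tcp_rot: [[0.986, 0.169, 0.002], [0.169, -0.986, 0.0], [0.002, 0.0, -1.0]]
force: [0.0, 0.8, 4.2]
opening: 0.649
```

Call:
{"api": "arm_command", "payload": {"targets": [{"rot": [0, 0, 0], "offset": [0, 0, 0], "gripper": 1}, {"rot": [0, 0, 0], "offset": [0, 0, 0], "gripper": 1}, {"rot": [0, 0, 0], "offset": [0, 0, 0], "gripper": 1}]}}

```text
time_s: 21.6
position: [0.4241, -0.3365, 0.0781]
tcp_rot: [[0.986, 0.169, 0.002], [0.169, -0.986, 0.0], [0.002, 0.0, -1.0]]
force: [-0.5, 0.1, 5.8]
opening: 0.654
```

```bash
python3 go.py .617 -.081 .15 9.7
```

```text
offset cm [ 23.34 -21.92  -7.15] rot [ 0.  -0.1  0. ] t 21.6 open 0.65 F [-0.5  0.1  5.8]
```

The opening of 0.654 is about 57 mm, the roll's width, so the roll is held.

Call:
{"api": "arm_command", "payload": {"targets": [{"rot": [0, 0, 0], "offset": [0, 0, -3], "gripper": 1}, {"rot": [0, 0, 0], "offset": [0, 0, -7.2], "gripper": 1}, {"rot": [0, 0, 0], "offset": [3.5, -3.2, -7.2], "gripper": 1}, {"rot": [0, 0, 0], "offset": [7, -6.5, -7.2], "gripper": 1}, {"rot": [0, 0, 0], "offset": [10.5, -9.7, -7.2], "gripper": 1}, {"rot": [0, 0, 0], "offset": [14, -13, -7.2], "gripper": 1}, {"rot": [0, 0, 0], "offset": [17, -16, -7.2], "gripper": 1}, {"rot": [0, 0, 0], "offset": [20, -19, -7.2], "gripper": 1}]}}

```text
time_s: 22.4
position: [0.5894, -0.1135, 0.1495]
tcp_rot: [[0.986, 0.17, 0.001], [0.17, -0.986, 0.001], [0.001, -0.001, -1.0]]
force: [0.3, -1.0, -0.1]
opening: 0.647
```

Call:
{"api": "arm_command", "payload": {"targets": [{"rot": [0, 0, 0], "offset": [3.3, -2.9, 2.5], "gripper": 1}, {"rot": [0, 0, 0], "offset": [3.3, -2.9, 5], "gripper": 1}, {"rot": [0, 0, 0], "offset": [3.3, -2.9, 5], "gripper": 1}, {"rot": [0, 0, 0], "offset": [3.3, -2.9, 5], "gripper": 1}]}}

```text
time_s: 22.8
position: [0.6156, -0.081, 0.0992]
tcp_rot: [[0.986, 0.169, -0.001], [0.169, -0.986, 0.002], [-0.001, -0.002, -1.0]]
force: [0.6, -0.3, -1.2]
opening: 0.651
```

```bash
python3 go.py .617 -.082 .0825 9.7
```

```text
offset cm [0.12 0.12 1.67] rot [-0.1  0.1  0. ] t 22.8 open 0.65 F [ 0.6 -0.3 -1.2]
```

Call:
{"api": "arm_command", "payload": {"targets": [{"rot": [0, 0, 0], "offset": [0.1, 0, 1], "gripper": 1}, {"rot": [0, 0, 0], "offset": [0.1, 0, 1.65], "gripper": 1}, {"rot": [0, 0, 0], "offset": [0.1, 0, 1.65], "gripper": 1}, {"rot": [0, 0, 0], "offset": [0.1, 0, 1.65], "gripper": 1}, {"rot": [0, 0, 0], "offset": [0.1, 0, 1.65], "gripper": 0}, {"rot": [0, 0, 0], "offset": [0.1, 0, 1.65], "gripper": 0}, {"rot": [0, 0, 0], "offset": [0.1, 0, 1.65], "gripper": 0}, {"rot": [0, 0, 0], "offset": [0.1, 0, 1.65], "gripper": 0}]}}

```text
time_s: 23.6
position: [0.6176, -0.0808, 0.0836]
tcp_rot: [[0.986, 0.169, 0.002], [0.169, -0.986, 0.001], [0.002, -0.0, -1.0]]
force: [0.1, -0.2, 0.7]
opening: 0.926
```

Call:
{"api": "arm_command", "payload": {"targets": [{"rot": [0, 0, 0], "offset": [0, 0, 0], "gripper": 0}, {"rot": [0, 0, 0], "offset": [0, 0, -4], "gripper": 0}, {"rot": [0, 0, 0], "offset": [0, 0, -8], "gripper": 0}, {"rot": [0, 0, 0], "offset": [0, 0, -13], "gripper": 0}, {"rot": [0, 0, 0], "offset": [0, 0, -18], "gripper": 0}, {"rot": [0, 0, 0], "offset": [0, 0, -18], "gripper": 0}]}}

```text
time_s: 24.2
position: [0.6212, -0.082, 0.2716]
tcp_rot: [[0.985, 0.169, 0.017], [0.17, -0.986, -0.004], [0.016, 0.007, -1.0]]
force: [0.8, -0.7, 0.7]
opening: 1.002
```

Call:
{"api": "arm_command", "payload": {"targets": [{"rot": [0, 0, 0], "offset": [-2, 5, 0], "gripper": 0}, {"rot": [0, 0, 0], "offset": [-4, 10, 0], "gripper": 0}, {"rot": [0, 0, 0], "offset": [-6, 14, 0], "gripper": 0}, {"rot": [0, 0, 0], "offset": [-8, 18, 0], "gripper": 0}, {"rot": [0, 0, 0], "offset": [-10, 22, 0], "gripper": 0}, {"rot": [0, 0, 0], "offset": [-12, 26, 0], "gripper": 0}, {"rot": [0, 0, 0], "offset": [-14, 30, 0], "gripper": 0}, {"rot": [0, 0, 0], "offset": [-14, 30, 0], "gripper": 0}]}}

```text
time_s: 25.0
position: [0.5278, -0.4065, 0.2621]
tcp_rot: [[0.987, 0.163, 0.001], [0.163, -0.987, -0.002], [0.001, 0.003, -1.0]]
force: [-0.9, 0.5, -0.8]
opening: 1.003
```

```bash
python3 - <<'E'
from h import *
from rig import viewer
c=viewer.capture("top");m=masks(c['frame']);np.save('top1.npy',c,allow_pickle=True)
cv2.imwrite("pics/top1.png",c['frame'][:,:,::-1])
x=c['frame'][140:285,100:345,::-1];cv2.imwrite("pics/top1c.png",cv2.resize(x,None,fx=3,fy=3,interpolation=cv2.INTER_CUBIC))
def show(n,k,b,z,a=15):
    for ce,st,p in blobs(m[k],b,a):
        r=cv2.minAreaRect(p.astype(np.float32));q=cast(c,cv2.boxPoints(r),z);e=[q[1]-q[0],q[2]-q[1]];L=max(e,key=np.linalg.norm)
        print(n,np.round(cast(c,[r[0]],z)[0],4),np.round(np.linalg.norm(e,axis=1),3),round(np.degrees(np.arctan2(L[1],L[0])),1))
show('handle','orange',(180,150,260,250),.014)
show('timer','white',(214,180,247,215),.022,200);show('roll','white',(272,172,304,204),.028,200)
show('marker','white',(247,170,270,220),.012,30);show('jar','white',(305,255,332,282),.045);show('cup','white',(170,250,205,285),.02);show('dish','white',(110,235,155,275),.015)
E
```

```text
handle [0.5781 0.1684 0.014 ] [0.011 0.047] -171.0
handle [0.5274 0.1601 0.014 ] [0.008 0.02 ] -179.7
timer [0.5899 0.0794 0.022 ] [0.09  0.095] 179.9
roll [ 0.6154 -0.0815  0.028 ] [0.087 0.087] 179.4
roll [ 0.6182 -0.0787  0.028 ] [0.059 0.059] 179.5
marker [0.5972 0.0011 0.012 ] [0.062 0.139] 179.7
jar [ 0.3929 -0.1602  0.045 ] [0.035 0.041] -90.2
cup [0.3932 0.1946 0.02  ] [0.053 0.055] -179.7
dish [0.4267 0.3545 0.015 ] [0.081 0.078] -90.3
```

View pics/top1c.png

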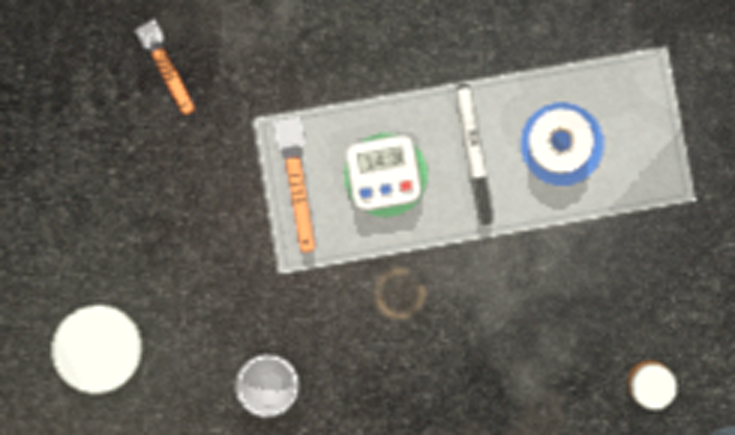

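The crop shows the whole row in place; these figures are at about 0.92 mm per pixel:

| Item | Measured (px) | Intended (px) | Error |
|---|---|---|---|
| Marker middle | (475,154) | (475,159) | about 5 mm |
| Scraper middle | (298,184) | (299,189) | about 5 mm |
| Timer | (382,172) | (387,174) | about 5 mm |
| Roll | (561,142) | (563,143) | about 2 mm |

The marker and scraper are both within 1° of square to the row, and the dish, jar and cup have not moved. I'm handing in.

```bash
python3 -c "
from rig import ticket
print(ticket.hand_in())"
```

```text
the job is handed in; nothing more can be done
None
```

The station is set out and handed in at about 25 s of robot time; the hand-in gives no verdict.

- **How it went:** I placed the scraper, marker, timer and roll in that order. The first scraper grasp came up empty because I lifted before the fingers had closed. The second grasp held.
- **Placing:** In the last top picture the roll is about 2 mm off its disc's centre. The timer, marker and scraper are each about 5 mm off their places. The marker and scraper are within about 1° of square to the row.
- **Left alone:** The dish, jar and cup measured within about 1 mm of their starting positions.
- **Check that disagreed:** In the last picture my colour masks ran into the grey mat, so the automatic positions for the timer and marker were unusable. The scraper's handle was found only in pieces. The offsets and angles above are read by eye from the enlarged picture, except the roll, where the mask found a clean 59 mm blob within about 3 mm of the blue disc's centre. I did not measure heights or tilts at the end.

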